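# Knock home the two sprung pins of a sample die

## Task

Lock the sample die: take the palm mallet from its cork pad and tap the upright pin down first, then the slanted pin, square along its own axis, until the mallet's face lands on the knurled stop collar round the pin and the pin is flush with it. The collars are set to a different height each time, so feel for the landing, and tap lightly enough not to drive a collar down off its setting. Then stand the mallet upright on the middle of its cork pad and let go; keep the fingers off the fixture and leave the other things alone.

Things in the scene. Friction and masses are not known exactly. Their poses are not given: they have to be found in the camera images.
- die_fixture: Fixed aluminium fixture: plate 150 x 100 x 12 mm with die block and two bushes, each with a sprung steel pin in a dark stop collar (32 mm wide, flat face). Origin: centre of plate's underside, z up. Fully out, the upright pin's head is at (35, 0, 104) mm; the slanted pin's at (-61.4, 0, 90.4), leaning 35 degrees from vertical toward -x. A collar's face lies 14 to 30 mm below its pin's full-out head.
- upright_pin_head (a point): Centre of the end face of the upright pin (round steel, 14 mm diameter); its z axis points out of the bush along the pin (straight up). It moves with the pin. The face of the stop collar round it is not reported.
- slanted_pin_head (a point): Centre of the end face of the slanted pin (round steel, 14 mm diameter); its z axis points out of the bush along the pin: up and toward the fixture's -x end (the robot's left), 35 degrees from vertical. It moves with the pin. The face of the stop collar round it is not reported.
- upright_pin (a joint): How far the upright pin is driven in, m: 0 fully out; starts at 0 to 0.003; flush with its collar somewhere from 0.014 to 0.030. A sprung split pin: it grips its bore and stays where it is left; moving it takes 5 N plus 0.08 N per mm, so up to 7.4 N, a little more at speed. Then the mallet meets the rigid collar and the force jumps.
- slanted_pin (a joint): The same for the slanted pin: 0 fully out, starts at 0 to 0.003, flush somewhere from 0.014 to 0.030, same grip and spring; its collar is set separately. A collar grips its bush with about 50 N; pushed harder it slips down and its setting is lost.
- mallet: Loose palm mallet, about 0.22 kg, 96 mm long, standing on its striking face: white nylon cylinder head 36 mm in diameter and 40 mm high, and on top of it, in line, a round wooden handle 22 mm in diameter and 56 mm long. Origin: centre of the flat striking face; z runs up the handle.
- rest_pad: Round cork pad, 90 mm in diameter, 5 mm thick, fixed to the worktop; the mallet stands on it. Origin: centre of its underside.
- beaker_small: Bystander: small beaker 58 mm wide, 59 mm high. Origin: centre of its underside.
- petri_dish: Bystander: petri dish 62 mm wide, 12 mm high. Origin: centre of its underside.
- cal_weight: Bystander: knobbed calibration weight 27 mm wide, 48 mm high. Origin: centre of its underside.
- vial_4: Bystander: vial 25 mm wide, 51 mm high. Origin: centre of its underside.
Things that resemble listed ones, but are neither listed nor needed, are in the scene too. What is shaped like the mallet but green or orange is not meant. There is more than one size of the rest_pad; the one meant has the size given above.

How it is judged:
By the outcome, as a careful person would: the job done as asked, in the order asked, and still so for the second after the job is handed in, with the robot touching nothing.
It also fails if it takes over 45 s, if anything falls off the work surface, if the arm or the gripper's body presses on something with over 40 N, if the wrist force passes 120 N, or if a joint passes its speed limit or range.

## Robot

A 7-joint arm with a two-finger parallel gripper is mounted at the origin on a cart in front of the work surface, level with it; the furniture and walls round the work are solid. World frame = base frame: x ahead of the robot, y to its left, z up, the work surface at z = 0. Lengths are in m, angles in rad, forces in N, time in s.
With the tool pointing down it reaches from about 0.425 to 0.925 m from the base axis. Payload 6.8 kg.
Tool frame: the origin (TCP) lies at the very end of the fingers, on their centre line; the grasp point (between the pads) lies 19 mm behind it; z points along the fingers, y is the line along which they close (so a half turn about z gives the same grasp; the last joint's range is limited). The gripper opens to 85 mm and grips with 20 to 120 N. Pads are 22 mm wide; open, the fingers measure 114 mm over their backs; the gripper's body (76 mm by 85 mm) begins 54 mm behind the grasp point. The pads swing forward as they close: fully open they stand 13 mm farther back than shut.
Start: joints at [-1.31, 0.477, 0.022, 1.555, -0.011, 1.109, -0.083], TCP at [0.243, 0.63, 0.231] pointing down, gripper open.
Joint ranges: [-2.96, 2.96], [-0.34, 2.1], [-1.41, 1.46], [0.24, 2.44], [-1.37, 4.51], [0.17, 1.92], [-2.96, 2.96]. Speed limits (rad/s): [2.39, 2.39, 3.14, 3.14, 3.14, 3.14, 3.14].

## Interface

Orientations are given as a unit quaternion [w, x, y, z].
In Python, from station import get_obs, read_camera, hand_in gives the robot as it stands.
- The arm moves only by the tool arm_command, never from a script. Its argument "commands" is one flat list of numbers, 7 for each row, row after row: the shift along the tool's x, y, z in m, then the turn, a rotation vector about the tool's x, y, z in degrees, then the opening, from 0 (shut) to 1 (fully open). In form: [tx, ty, tz, rx, ry, rz, fingers, tx, ty, tz, rx, ry, rz, fingers, ...]. A call has 1 to 8 rows; each row is the pose to reach, as a shift and turn from the pose commanded when the call began, along the tool's axes at that moment; what a row does not reach only later rows make up. A row lasts 1/10 s, in which the tool goes at most 50 mm and 8.59 degrees, less where a joint would pass 70% of its speed; a pose out of reach is approached as far as the arm can. A call with a gripper value outside its range is refused whole. The fingers move at their own pace and stop on an object; "force" is the grip in N (left out, the last holds). Time passes only in rows, so rows that repeat a pose let the fingers close. It gives the time, the measured TCP pose, the force, the opening and the grip force at its end, in the units of the state.
- get_obs(): the state, without advancing time (a new reading comes with each control period).
- read_camera(name): name is "scene" or "top" or "wrist"; returns a dict with "img" (480x640x3 uint8, red, green, blue), "camera_matrix" (3x3 intrinsics, pixels), "pose" (4x4, takes a point from camera to world coordinates). Camera axes: x right, y down, z forward; pixel columns grow to the right and rows downward; lengths in m; the calibration is good to about 2 mm. A picture is of the moment at which its call begins. There is no depth.
- hand_in(): hands the job in; it is judged then, once.
The state is a dict: "t": time; "q": joint angles; "joint_vel": joint speeds; "joint_torque": joint torques, N m; "eef_pos": TCP position; "tool_rot": TCP orientation; "contact_force": force on the tool from outside, world axes, zero at the start; "torque": the same for the moment, N m; "gripper_width": opening from 0.0 (shut) to 1.0 (fully open); "grasp_force": force on a finger pad.
Only numpy, scipy, OpenCV 4.12 (cv2) and the standard library are available. Lean on these libraries where they do the work, as an engineer would, in place of code of your own. Each camera call takes 0.05 s, during which the arm holds its last target. There are 200 camera calls.

## Working session

There is one attempt and no reset: what is moved stays moved. The work goes in short steps, Python scripts to look and compute and a tool call to move; the robot and the scene stay as the last step left them, time stands still between calls to the robot, and variables do not carry over. Pictures are saved under pics/ and viewed, at most 10 in all, crops included, and the job is handed in when it is done.

Besides the shell and the picture viewer there is one more tool, called after "Request:" in YAML: its name, and indented under it one key for each argument. arm_command: Moves the arm, as the interface text tells. Its arguments: {"type":"object","properties":{"commands":{"type":"array","items":{"type":"number"}},"force":{"type":"number"}},"required":["commands"]}

```bash
mkdir -p pics; python3 - <<'E'
from station import *
import cv2,numpy as np
o=get_obs();print({k:np.round(v,3).tolist() for k,v in o.items()})
for n in("scene","top"):
    c=read_camera(n);cv2.imwrite(f"pics/{n}0.png",c["img"][...,::-1]);print(n,c["camera_matrix"].tolist(),np.round(c["pose"],4).tolist())
E
```

```text
{'t': 0.0, 'q': [-1.31, 0.478, 0.022, 1.556, -0.011, 1.109, -0.083], 'joint_vel': [-0.002, -0.0, -0.0, -0.001, -0.0, -0.0, -0.001], 'joint_torque': [-0.0, -59.645, 1.608, -28.12, 0.013, 0.009, 0.0], 'eef_pos': [0.243, 0.629, 0.23], 'tool_rot': [-0.0, 0.183, 0.983, -0.001], 'contact_force': [-0.131, 0.677, -0.489], 'torque': [-0.028, -0.017, -0.002], 'grasp_force': 0.0, 'gripper_width': 1.002}
scene [[447.17250865960074, 0.0, 310.47150884912116], [0.0, 447.17250865960074, 246.75610717397169], [0.0, 0.0, 1.0]] [[0.5487, -0.4182, 0.7239, -0.0687], [-0.836, -0.2779, 0.4732, -0.3884], [0.0033, -0.8648, -0.5021, 0.5754], [0.0, 0.0, 0.0, 1.0]]
top [[542.6663163210856, 0.0, 321.7084394105913], [0.0, 542.6663163210856, 242.0136491897477], [0.0, 0.0, 1.0]] [[0.0052, -0.9986, 0.0521, 0.5084], [-0.9999, -0.0047, 0.0092, 0.0518], [-0.0089, -0.0522, -0.9986, 1.4583], [0.0, 0.0, 0.0, 1.0]]
```

View pics/scene0.png

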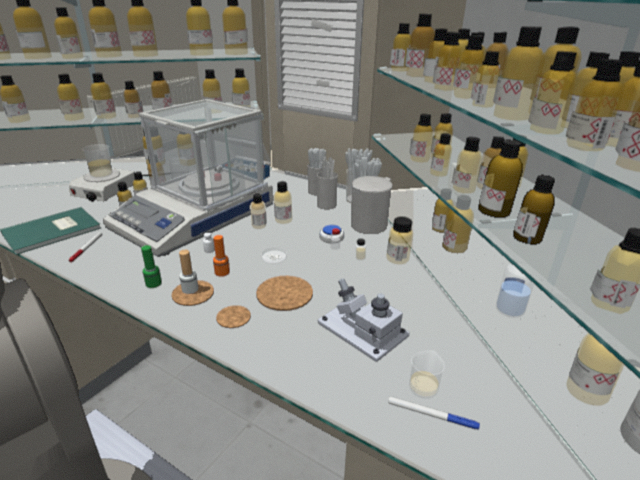

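View pics/top0.png

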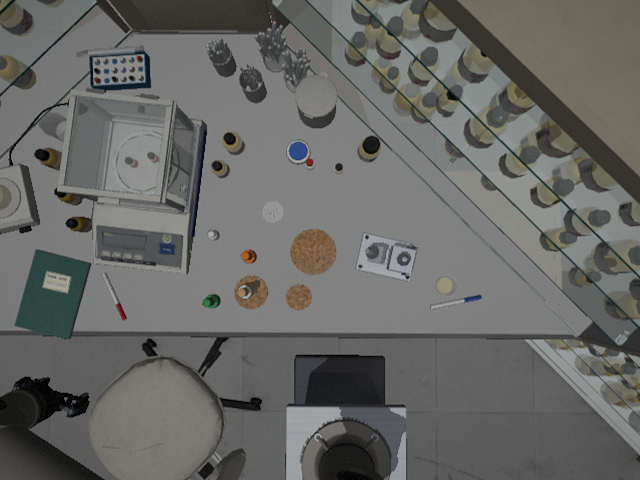

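The scene view shows three mallet-shaped things: green (150,268), orange (221,257) and white/wood (188,273). The white/wood one fits, since green and orange are ruled out. In the top view the pads are at (251,292), about 34 px or 90 mm, (313,251), about 124 mm, and (299,297), about 70 mm. The mallet's pad is the 90 mm one. The fixture is at (387,256), with the slanted pin on the left. I'll confirm this and measure.

```bash
cat > h.py <<'E'
import numpy as np,cv2
def ray(c,u,v):
    K=c["camera_matrix"];P=c["pose"];d=P[:3,:3]@np.linalg.solve(K,[u,v,1.]);return P[:3,3],d/np.linalg.norm(d)
def onz(c,u,v,z):
    o,d=ray(c,u,v);return o+d*(z-o[2])/d[2]
def proj(c,p):
    P=c["pose"];q=c["camera_matrix"]@(P[:3,:3].T@(np.asarray(p,float)-P[:3,3]));return q[:2]/q[2]
E
python3 - <<'E'
from station import *
from h import *
c=read_camera("top");im=c["img"]
hsv=cv2.cvtColor(im,cv2.COLOR_RGB2HSV)
m=cv2.inRange(hsv,(5,60,60),(20,200,255));m=cv2.morphologyEx(m,cv2.MORPH_CLOSE,np.ones((9,9)))
for k in cv2.findContours(m,0,2)[0]:
    if 200<cv2.contourArea(k)<4000:
        (u,v),r=cv2.minEnclosingCircle(k);p=onz(c,u,v,.005)
        if .3<p[0]<.7:
            e=cv2.fitEllipse(k);print("pad",np.round(e[0],1),np.round(p,3),"d",np.linalg.norm(onz(c,u+r,v,.005)-p)*2,np.round(onz(c,*e[0],.005),3))
x,y=345,220
g=im[y:y+75,x:x+85]
hs=hsv[y:y+75,x:x+85];print(hs[36,::6].tolist(), hs[3,3])
a=cv2.resize(im[255:330,205:305],(800,600),interpolation=2)[:, :400] if 0 else cv2.resize(im[262:322,215:275],(400,400),interpolation=2)
b=cv2.resize(im[226:286,357:417],(400,400),interpolation=2)
cv2.imwrite("pics/crop.png",np.hstack([a,b])[...,::-1])
E
```

```text
pad [298.3 296.8] [0.438 0.127 0.005] d 0.06863511070238561 [0.438 0.127 0.005]
pad [250.6 291.9] [0.45  0.255 0.005] d 0.08932333529599748 [0.45  0.254 0.005]
pad [312.9 251.3] [0.559 0.089 0.005] d 0.12201285208810346 [0.559 0.089 0.005]
[[15, 4, 129], [60, 4, 129], [60, 2, 118], [101, 13, 162], [120, 7, 73], [105, 8, 64], [110, 19, 121], [109, 12, 171], [111, 22, 166], [120, 14, 73], [110, 20, 75], [107, 23, 158], [0, 0, 130], [90, 2, 130], [90, 2, 129]] [ 90   2 128]
```

View pics/crop.png

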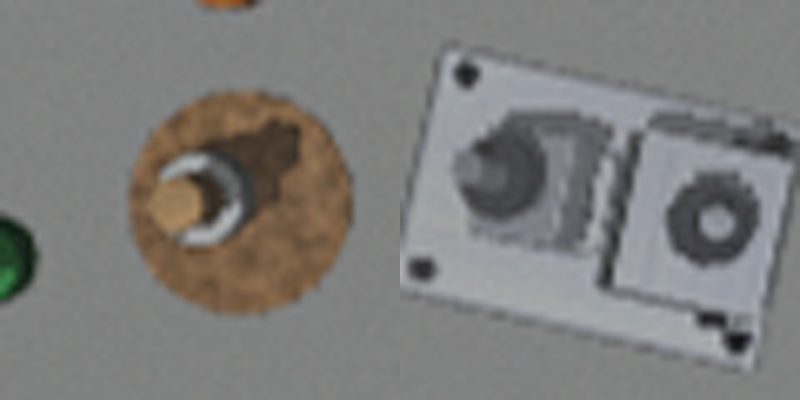

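```bash
python3 - <<'E'
from station import *
from h import *
c=read_camera("top");im=c["img"]
print("handle top",onz(c,242,292.5,.101),"head top",onz(c,246,292,.045))
sub=im[226:292,350:424];hs=cv2.cvtColor(sub,cv2.COLOR_RGB2HSV)
m=((hs[...,1]>6)|(hs[...,2]>145)|(hs[...,2]<110)).astype(np.uint8)*255
m=cv2.morphologyEx(m,cv2.MORPH_OPEN,np.ones((3,3)));k=max(cv2.findContours(m,0,2)[0],key=cv2.contourArea)
b=cv2.boxPoints(cv2.minAreaRect(k))+[350,226]
w=np.array([onz(c,*p,.012) for p in b]);print(np.round(b,1).tolist(),np.round(w,4).tolist())
print("c",w.mean(0),"sides",np.linalg.norm(w-np.roll(w,-1,0),axis=1))
o,d=ray(c,0,0)
# upright pin head approx, z .1025
print("upr",onz(c,357+(716-400)/6.667,226+222/6.667,.1025))
w=read_camera("wrist");print(np.round(w["camera_matrix"],1).tolist(),np.round(w["pose"],3).tolist())
from scipy.spatial.transform import Rotation as R
q=get_obs()["tool_rot"];T=R.from_quat([*q[1:],q[0]]).as_matrix();print(np.round(T,3).tolist())
E
```

```text
handle top [0.45218311 0.26252705 0.101     ] head top [0.45121454 0.26082991 0.045     ]
[[354.0, 268.9], [362.8, 231.6], [418.5, 244.8], [409.7, 282.1]] [[0.5128, -0.0212, 0.012], [0.6122, -0.0445, 0.012], [0.5777, -0.1928, 0.012], [0.4786, -0.169, 0.012]]
c [ 0.54532487 -0.10689211  0.012     ] sides [0.10209257 0.15228351 0.10187275 0.15176304]
upr [ 0.5370252  -0.14227665  0.1025    ]
[[330.9, 0.0, 316.9], [0.0, 330.9, 237.9], [0.0, 0.0, 1.0]] [[0.361, 0.885, 0.294, 0.166], [0.933, -0.342, -0.115, 0.659], [-0.001, 0.316, -0.949, 0.373], [0.0, 0.0, 0.0, 1.0]]
[[-0.933, 0.361, -0.0], [0.361, 0.933, -0.001], [-0.0, -0.001, -1.0]]
```

Confirmed: the crop shows the white/wood mallet on the 90 mm pad. The fixture fits at 152 x 102 mm, and the predicted upright head agrees with the measured one to about 1.5 mm. Moving above the mallet, with a yaw to line the tool up with the fixture.

Request:
arm_command:
  commands: [-0.327,-0.268,0,0,0,-8.1,1,-0.327,-0.268,0,0,0,-8.1,1,-0.327,-0.268,0,0,0,-8.1,1,-0.327,-0.268,0,0,0,-8.1,1,-0.327,-0.268,0,0,0,-8.1,1,-0.327,-0.268,0,0,0,-8.1,1,-0.327,-0.268,0,0,0,-8.1,1,-0.327,-0.268,0,0,0,-8.1,1]

```text
t: 1.05
eef_pos: [0.4412, 0.2797, 0.2315]
tool_rot: [0.0, 0.113, 0.994, 0.0]
contact_force: [1.3, 0.7, 0.6]
gripper_width: 1.001
grasp_force: 0.0
```

```bash
python3 - <<'E'
from station import *
from h import *
c=read_camera("wrist");im=c["img"];cv2.imwrite("pics/w1.png",im[...,::-1])
for p in [(.452,.262,.101),(.451,.261,.045),(.451,.261,.005),(.450,.254,.005)]: print(p,proj(c,p))
E
```

```text
(0.452, 0.262, 0.101) [300.18522631 244.73465149]
(0.451, 0.261, 0.045) [301.59779391 225.92229407]
(0.451, 0.261, 0.005) [303.11758153 216.1384283 ]
(0.45, 0.254, 0.005) [297.0038182  216.64730143]
```

View pics/w1.png

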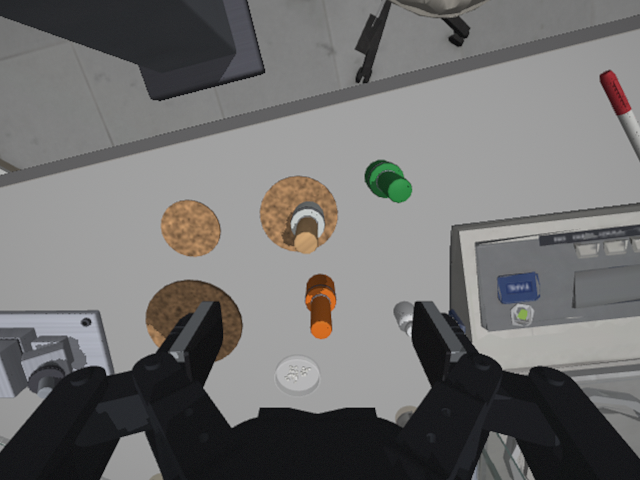

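The wrist view shows the handle top at (306,243), the nylon head at (308,216) and the pad centre at (299,213). The green (385,180) and orange (320,300) look-alikes stand clear. I'll refine the handle position.

```bash
python3 - <<'E'
from station import *
from h import *
from scipy.spatial.transform import Rotation as R
c=read_camera("wrist");im=c["img"];hsv=cv2.cvtColor(im,cv2.COLOR_RGB2HSV)
m=cv2.inRange(hsv,(8,60,40),(22,220,255));m[:, :250]=0;m[:,350:]=0;m[270:]=0;m[:160]=0
k=max(cv2.findContours(cv2.morphologyEx(m,cv2.MORPH_CLOSE,np.ones((15,15))),0,2)[0],key=cv2.contourArea)
print("hull el",cv2.fitEllipse(k))
# bright end face of handle
print(hsv[243,290:322:3].tolist(), hsv[233:256:3,306].tolist())
r=hsv[225:260,285:330];f=((r[...,2]>165)&(r[...,1]>70)).astype(np.uint8)*255
k=max(cv2.findContours(f,0,2)[0],key=cv2.contourArea);(u,v),rad=cv2.minEnclosingCircle(k);u+=285;v+=225
print("top",u,v,rad,"expect",.011*331/.27,onz(c,u,v,.101))
w=((hsv[...,1]<40)&(hsv[...,2]>150)).astype(np.uint8);w[:190]=0;w[245:]=0;w[:,:285]=0;w[:,330:]=0
ys,xs=np.nonzero(w);print("white",xs.min(),xs.max(),ys.min(),ys.max(),onz(c,(xs.min()+xs.max())/2,ys.min()+(xs.max()-xs.min())/2,.045))
print("pad",onz(c,299.5,213,.005))
o=get_obs();print(o["eef_pos"],R.from_quat([*o["tool_rot"][1:],o["tool_rot"][0]]).as_matrix().round(3).tolist())
E
```

```text
hull el ((306.1266174316406, 207.39703369140625), (75.3977279663086, 77.16234588623047), 112.8881607055664)
[[60, 2, 162], [13, 38, 153], [15, 121, 165], [15, 115, 177], [15, 117, 153], [15, 114, 147], [16, 111, 167], [16, 108, 177], [16, 109, 176], [16, 109, 188], [16, 112, 185]] [[16, 110, 197], [16, 108, 198], [16, 106, 182], [15, 110, 157], [15, 97, 129], [0, 0, 162], [0, 0, 162], [30, 2, 162]]
top 314.0517234802246 235.71120643615723 12.252118110656738 expect 13.485185185185182 [0.45171409 0.26577007 0.101     ]
white 285 329 202 244 [0.45534451 0.25667668 0.045     ]
pad [0.45153703 0.24743572 0.005     ]
[0.44435243 0.27394837 0.23156418] [[-0.972, 0.237, 0.002], [0.237, 0.972, -0.003], [-0.002, -0.002, -1.0]]
```

Request:
arm_command:
  commands: [-0.01,-0.008,0.03,0,0,0,1,-0.01,-0.008,0.08,0,0,0,1,-0.01,-0.008,0.12,0,0,0,1,-0.01,-0.008,0.155,0,0,0,1,-0.01,-0.008,0.174,0,0,0,1,-0.01,-0.008,0.174,0,0,0,1]

```text
t: 1.75
eef_pos: [0.4464, 0.2707, 0.0547]
tool_rot: [-0.002, 0.113, 0.994, -0.002]
contact_force: [-0.4, 0.2, 0.4]
gripper_width: 1.001
grasp_force: 0.0
```

Request:
arm_command:
  commands: [0,0,0,0,0,0,0.2,0,0,0,0,0,0,0.2,0,0,0,0,0,0,0,0,0,0,0,0,0,0,0,0,0,0,0,0,0,0,0,0,0,0,0,0,0,0,0,0,0,0,0]
  force: 80

```text
t: 2.45
eef_pos: [0.4488, 0.2717, 0.0581]
tool_rot: [0.0, 0.114, 0.994, 0.0]
contact_force: [-0.7, -0.8, 6.6]
gripper_width: 0.239
grasp_force: 77.8
```

Request:
arm_command:
  commands: [0,0,-0.05,0,0,0,0,0,0,-0.1,0,0,0,0,0,0,-0.125,0,0,0,0,-0.02,-0.046,-0.125,0,0,0,0,-0.04,-0.09,-0.125,0,0,0,0,-0.06,-0.13,-0.125,0,0,0,0,-0.08,-0.17,-0.125,0,0,0,0,-0.08,-0.17,-0.125,0,0,0,0]

```text
t: 3.25
eef_pos: [0.4886, 0.0805, 0.1823]
tool_rot: [0.0, 0.119, 0.993, -0.001]
contact_force: [-0.9, 0.0, -3.0]
gripper_width: 0.235
grasp_force: 79.0
```

```bash
python3 - <<'E'
from station import *
from h import *
a=read_camera("scene");w=read_camera("wrist");o=get_obs();print(o["eef_pos"],o["contact_force"],o["gripper_width"])
e=np.array(o["eef_pos"]);u,v=proj(a,e).astype(int);print(u,v)
A=cv2.resize(a["img"][v-50:v+70,u-60:u+60],(480,480),interpolation=2)
B=cv2.resize(w["img"],(400,300));B=np.vstack([B,np.zeros((180,400,3),np.uint8)])
cv2.imwrite("pics/lift.png",cv2.resize(np.hstack([A,B]),(800,436))[...,::-1])
cv2.imwrite("pics/wfull.png",w["img"][...,::-1]);np.savez("wl.npz",**{k:w[k] for k in w})
E
```

```text
[0.48782825 0.08674383 0.18211123] [-0.90301022  0.60224324 -2.29450405] 0.23670027238464827
260 233
```

View pics/lift.png

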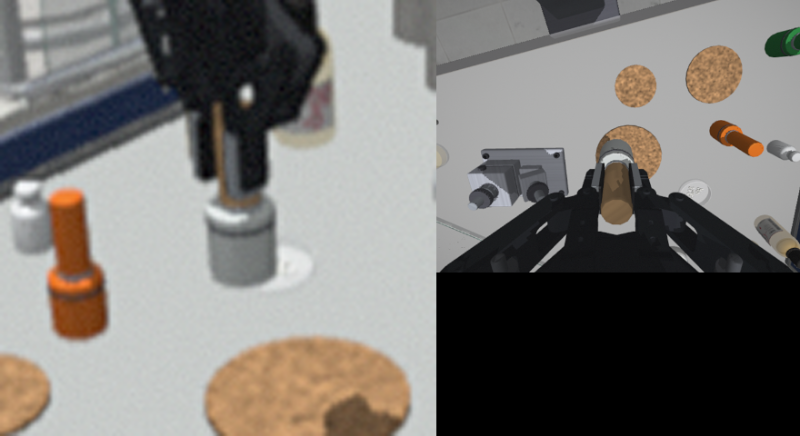

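The mallet is held upright in the grip: the scene crop shows it straight, and the wrist view shows the head at about (314,248) in full-frame pixels. Next I'll measure its offset in the hand along tool x.

```bash
python3 - <<'E'
from station import *
from h import *
from scipy.spatial.transform import Rotation as R
w=dict(np.load("wl.npz"));hsv=cv2.cvtColor(w["img"],cv2.COLOR_RGB2HSV)
o=get_obs();e=np.array(o["eef_pos"]);T=R.from_quat([*o["tool_rot"][1:],o["tool_rot"][0]]).as_matrix()
print("pred top rim",proj(w,e+T@[.018,0,.053]),"pred left/right",proj(w,e+T@[0,-.018,.015]),proj(w,e+T@[0,.018,.015]))
for r in range(232,290,2): print(r,hsv[r,314].tolist(),end=" ")
print()
for v in (255,262,268):
    print(v,[(u,*hsv[v,u][1:].tolist()) for u in range(276,356,2)])
E
```

```text
pred top rim [321.04616477 235.8893553 ] pred left/right [287.84955101 290.50326533] [355.76933568 290.31461345]
232 [14, 114, 183] 234 [15, 114, 175] 236 [15, 114, 154] 238 [15, 112, 141] 240 [14, 110, 125] 242 [15, 116, 160] 244 [14, 91, 163] 246 [96, 12, 105] 248 [100, 7, 104] 250 [100, 7, 105] 252 [75, 5, 104] 254 [75, 5, 106] 256 [80, 7, 106] 258 [80, 7, 107] 260 [90, 5, 107] 262 [105, 6, 87] 264 [116, 22, 81] 266 [75, 5, 109] 268 [80, 7, 112] 270 [90, 4, 200] 272 [80, 4, 217] 274 [90, 6, 211] 276 [90, 6, 211] 278 [83, 5, 211] 280 [78, 6, 215] 282 [105, 8, 125] 284 [109, 26, 107] 286 [14, 46, 116] 288 [16, 102, 95] 
255 [(276, 1, 176), (278, 0, 175), (280, 0, 175), (282, 0, 177), (284, 12, 131), (286, 113, 97), (288, 110, 104), (290, 110, 107), (292, 115, 113), (294, 46, 95), (296, 11, 91), (298, 5, 93), (300, 5, 95), (302, 8, 98), (304, 8, 100), (306, 5, 102), (308, 7, 103), (310, 2, 103), (312, 7, 106), (314, 5, 105), (316, 2, 106), (318, 7, 107), (320, 5, 108), (322, 7, 108), (324, 7, 109), (326, 7, 108), (328, 5, 108), (330, 7, 109), (332, 7, 109), (334, 7, 109), (336, 7, 10
[... 679 characters left out ...]
, (346, 113, 156), (348, 114, 150), (350, 114, 166), (352, 116, 189), (354, 113, 171)]
268 [(276, 0, 175), (278, 0, 175), (280, 3, 161), (282, 122, 96), (284, 110, 100), (286, 109, 94), (288, 43, 88), (290, 6, 87), (292, 3, 86), (294, 3, 88), (296, 6, 79), (298, 24, 65), (300, 18, 83), (302, 13, 99), (304, 5, 104), (306, 5, 104), (308, 7, 105), (310, 7, 108), (312, 5, 112), (314, 7, 112), (316, 7, 111), (318, 5, 100), (320, 6, 82), (322, 7, 110), (324, 5, 108), (326, 5, 109), (328, 5, 111), (330, 5, 106), (332, 21, 87), (334, 22, 58), (336, 7, 69), (338, 5, 105), (340, 5, 108), (342, 7, 104), (344, 63, 133), (346, 116, 176), (348, 116, 172), (350, 115, 180), (352, 115, 175), (354, 116, 165)]
```

```bash
python3 - <<'E'
import cv2
a=cv2.imread("pics/wfull.png")[220:400,220:420];cv2.imwrite("pics/wc.png",cv2.resize(a,(600,540),interpolation=2))
E
```

```text
(no output)
```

View pics/wc.png

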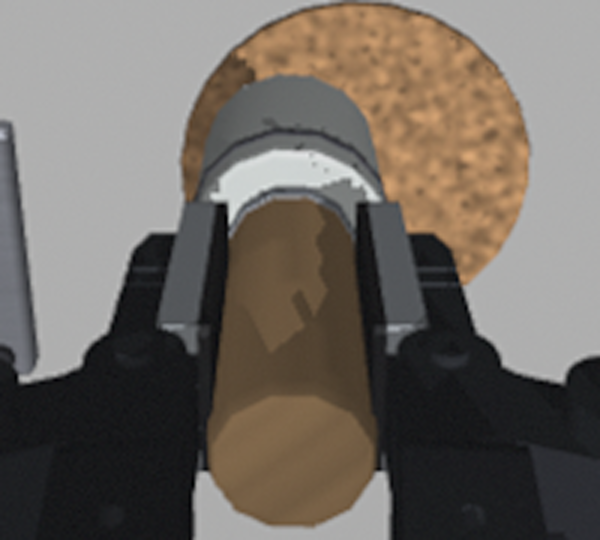

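The head rim top is at (318,245) against a predicted 236 for a centred grip, so the mallet axis sits 5 mm toward tool -x and is centred in y. That agrees with the earlier estimate. Moving over the upright pin.

Request:
arm_command:
  commands: [-0.02,-0.045,0,0,0,0,0,-0.04,-0.09,0,0,0,0,0,-0.06,-0.135,0,0,0,0,0,-0.08,-0.175,0,0,0,0,0,-0.095,-0.211,0,0,0,0,0,-0.095,-0.211,0,0,0,0,0,-0.095,-0.211,0,0,0,0,0,-0.095,-0.211,0,0,0,0,0]

```text
t: 4.15
eef_pos: [0.5331, -0.1365, 0.1819]
tool_rot: [-0.0, 0.112, 0.994, 0.001]
contact_force: [0.6, -0.6, -3.3]
gripper_width: 0.237
grasp_force: 79.2
```

```bash
cat > st.py <<'E'
from station import *
from h import *
from scipy.spatial.transform import Rotation as R
def st():
    o=get_obs();e=np.array(o["eef_pos"]);T=R.from_quat([*o["tool_rot"][1:],o["tool_rot"][0]]).as_matrix();return o,e,T
C=np.array([.5453,-.1069,0]);ex=np.array([-.2266,-.974,0]);ez=np.array([0,0,1.])
E
python3 - <<'E'
from st import *
a=read_camera("scene");t=read_camera("top")
o,e,T=st();print(o["t"],e,T.round(3).tolist(),o["contact_force"])
print("tool shift to aim",T.T@(np.array([.532,-.1405,e[2]])-e))
u,v=proj(a,[.545,-.1,.09]).astype(int)
A=cv2.resize(a["img"][v-60:v+60,u-60:u+60],(600,600),interpolation=2);cv2.imwrite("pics/fix.png",A[...,::-1])
E
```

```text
4.25 [ 0.53313853 -0.13672793  0.18206121] [[-0.975, 0.222, -0.0], [0.222, 0.975, 0.001], [0.001, 0.001, -1.0]] [-0.10771824  1.11620487 -2.68123579]
tool shift to aim [ 2.72175169e-04 -3.93073168e-03 -3.12721405e-06]
```

View pics/fix.png

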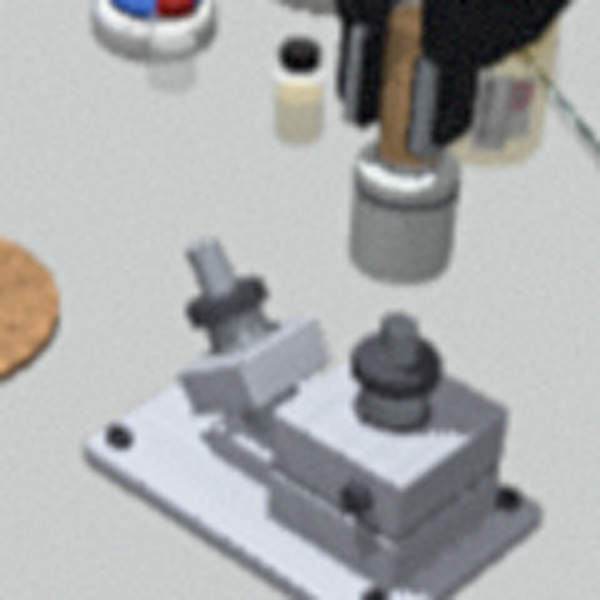

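The view shows the mallet directly above the upright pin, at crop (400,325). Both pins stand out of their collars. Descending.

Request:
arm_command:
  commands: [0,-0.004,0.008,0,0,0,0,0,-0.004,0.016,0,0,0,0,0,-0.004,0.022,0,0,0,0,0,-0.004,0.026,0,0,0,0,0,-0.004,0.029,0,0,0,0,0,-0.004,0.032,0,0,0,0,0,-0.004,0.034,0,0,0,0,0,-0.004,0.035,0,0,0,0]

```text
t: 5.05
eef_pos: [0.532, -0.1429, 0.1473]
tool_rot: [-0.0, 0.113, 0.994, 0.0]
contact_force: [-2.7, 1.6, 2.2]
gripper_width: 0.241
grasp_force: 79.5
```

Request:
arm_command:
  commands: [0,0,0.0005,0,0,0,0,0,0,0.001,0,0,0,0,0,0,0.0015,0,0,0,0,0,0,0.002,0,0,0,0,0,0,0.0025,0,0,0,0,0,0,0.003,0,0,0,0]

```text
t: 5.65
eef_pos: [0.5322, -0.143, 0.1443]
tool_rot: [0.0, 0.113, 0.994, 0.0]
contact_force: [-3.6, 2.2, 3.0]
gripper_width: 0.235
grasp_force: 79.6
```

Request:
arm_command:
  commands: [0,0,0.0005,0,0,0,0,0,0,0.001,0,0,0,0]

```text
t: 5.85
eef_pos: [0.5322, -0.143, 0.1433]
tool_rot: [0.0, 0.113, 0.994, 0.0]
contact_force: [-2.5, 0.6, 2.7]
gripper_width: 0.238
grasp_force: 79.6
```

Request:
arm_command:
  commands: [0,0,0.0005,0,0,0,0,0,0,0.001,0,0,0,0]

```text
t: 6.05
eef_pos: [0.5322, -0.143, 0.1423]
tool_rot: [0.0, 0.113, 0.994, 0.0]
contact_force: [-2.2, 1.5, 3.3]
gripper_width: 0.239
grasp_force: 79.6
```

Request:
arm_command:
  commands: [0,0,0.0004,0,0,0,0,0,0,0.0008,0,0,0,0]
  force: 30

```text
t: 6.25
eef_pos: [0.5322, -0.143, 0.1415]
tool_rot: [0.0, 0.113, 0.994, 0.0]
contact_force: [-2.7, 0.5, 3.2]
gripper_width: 0.236
grasp_force: 79.6
```

Request:
arm_command:
  commands: [0,0,0.0004,0,0,0,0,0,0,0.0008,0,0,0,0]
  force: 30

```text
t: 6.45
eef_pos: [0.5322, -0.143, 0.1407]
tool_rot: [0.0, 0.113, 0.994, -0.0]
contact_force: [-2.2, 0.3, 4.6]
gripper_width: 0.239
grasp_force: 79.6
```

Request:
arm_command:
  commands: [0,0,0.0004,0,0,0,0.02,0,0,0.0008,0,0,0,0.02]
  force: 30

```text
t: 6.65
eef_pos: [0.5323, -0.143, 0.1402]
tool_rot: [0.0, 0.113, 0.994, 0.0]
contact_force: [-5.1, 1.5, 10.0]
gripper_width: 0.239
grasp_force: 80.4
```

The force jumped to 10 N, which looks like the landing. One small step to confirm.

Request:
arm_command:
  commands: [0,0,0.0003,0,0,0,0,0,0,0.0003,0,0,0,0]

```text
t: 6.85
eef_pos: [0.5323, -0.1431, 0.1402]
tool_rot: [0.0, 0.114, 0.994, 0.0]
contact_force: [-4.4, 1.5, 9.3]
gripper_width: 0.237
grasp_force: 80.6
```

Request:
arm_command:
  commands: [0,0,0.0005,0,0,0,0,0,0,0.0005,0,0,0,0]

```text
t: 7.05
eef_pos: [0.5323, -0.1431, 0.1402]
tool_rot: [0.0, 0.114, 0.994, 0.0]
contact_force: [-4.8, 1.4, 12.4]
gripper_width: 0.242
grasp_force: 81.1
```

Request:
arm_command:
  commands: [0,0,0.0008,0,0,0,0,0,0,0.0008,0,0,0,0]

```text
t: 7.25
eef_pos: [0.5325, -0.1432, 0.1401]
tool_rot: [0.001, 0.114, 0.994, 0.0]
contact_force: [-8.7, 2.9, 19.9]
gripper_width: 0.241
grasp_force: 81.9
```

Landed: 23 N net with no further travel. Lifting, then tilting 35° about tool x while moving left.

Request:
arm_command:
  commands: [0,0,-0.02,0,0,0,0,0,0,-0.06,0,0,0,0,0,0.04,-0.06,8,0,0,0,0,0.08,-0.06,16,0,0,0,0,0.12,-0.06,24,0,0,0,0,0.144,-0.06,32,0,0,0,0,0.144,-0.06,35,0,0,0,0,0.144,-0.06,35,0,0,0]

```text
t: 8.05
eef_pos: [0.565, 0.0012, 0.1959]
tool_rot: [-0.034, 0.104, 0.948, -0.299]
contact_force: [-0.6, -0.7, -2.6]
gripper_width: 0.236
grasp_force: 79.5
```

```bash
cat > aim.py <<'E'
from st import *
a=-ex*np.sin(np.radians(35))+ez*np.cos(np.radians(35));ty0=-ex
o,e,T=st()
tx=np.array([-.974,.2266,0]);z=-a;tx-=z*(tx@z);tx/=np.linalg.norm(tx);G=np.c_[tx,np.cross(z,tx),z]
head=C-.0614*ex+.0904*ez
print("t",o["t"],"F",np.round(o["contact_force"],1),"e",e.round(4))
print("rotvec deg",np.degrees(R.from_matrix(T.T@G).as_rotvec()).round(2))
m=e+T@np.array([-.005,0,.053]);d=m-head
print("face rel head: x(-ey),lateral,along axis",(G.T@d).round(4)*[1,1,-1])
tgt=head+a*(.053+.020)+.005*tx
print("shift for face 20mm off",(T.T@(tgt-e)).round(4))
E
python3 - <<'E'
from aim import *
t=read_camera("scene");u,v=proj(t,[.555,-.05,.11]).astype(int)
cv2.imwrite("pics/sl.png",cv2.resize(t["img"][v-60:v+60,u-60:u+60],(600,600),interpolation=2)[...,::-1])
E
```

```text
t 8.05 F [-0.6 -0.7 -2.6] e [0.565  0.0012 0.1959]
rotvec deg [-0.04  0.16  0.47]
face rel head: x(-ey),lateral,along axis [ 0.0002 -0.0209  0.0611]
shift for face 20mm off [-0.0004  0.0209  0.0411]
```

View pics/sl.png

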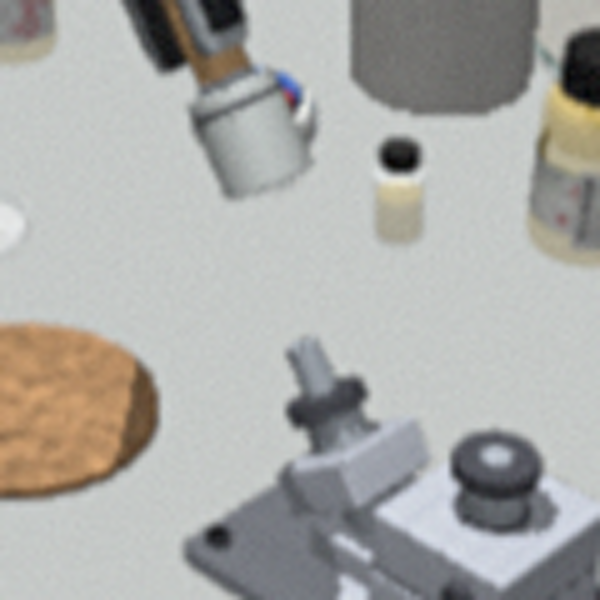

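The upright pin is flush with its collar, at crop (497,455). The mallet is tilted in line with the slanted pin, whose head is near (302,343). Moving on to the axis.

Request:
arm_command:
  commands: [0,0.012,0.01,0,0,0,0,0,0.021,0.025,0,0,0,0,0,0.021,0.036,0,0,0,0,0,0.021,0.041,0,0,0,0,0,0.021,0.041,0,0,0,0]

```text
t: 8.6
eef_pos: [0.5625, -0.0111, 0.1526]
tool_rot: [-0.035, 0.11, 0.947, -0.299]
contact_force: [0.5, -0.5, -1.9]
gripper_width: 0.234
grasp_force: 79.5
```

```bash
python3 - <<'E'
from aim import *
t=read_camera("scene");u,v=proj(t,[.555,-.05,.11]).astype(int)
print("seen head",u-60+302/5,v-60+343/5,"proj head full-out",proj(t,head),"3mm in",proj(t,head-.003*a),"14mm in",proj(t,head-.014*a))
u,v=proj(t,[.555,-.05,.10]).astype(int)
cv2.imwrite("pics/sl2.png",cv2.resize(t["img"][v-50:v+50,u-50:u+50],(600,600),interpolation=2)[...,::-1])
E
```

```text
t 8.6 F [ 0.5 -0.5 -1.9] e [ 0.5625 -0.0111  0.1526]
rotvec deg [-0.03 -0.08 -0.09]
face rel head: x(-ey),lateral,along axis [ 0.     -0.0064  0.0185]
shift for face 20mm off [ 0.0001  0.0063 -0.0015]
seen head 341.4 279.6 proj head full-out [340.47463922 278.98281909] 3mm in [341.08238405 280.40934639] 14mm in [343.30886374 285.63544446]
```

View pics/sl2.png

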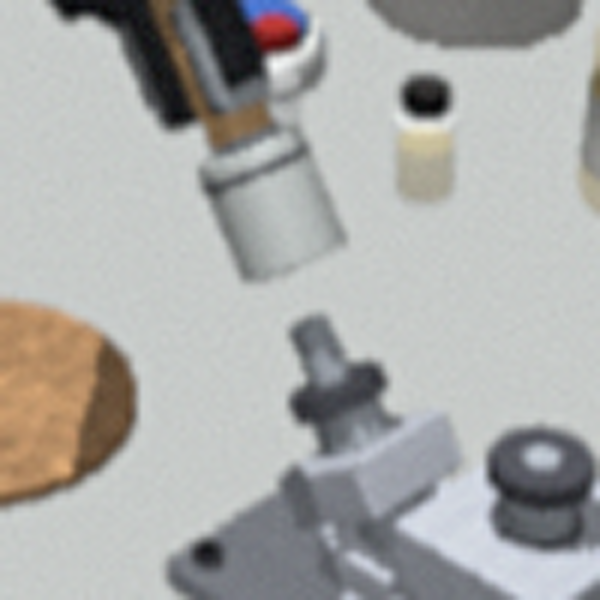

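```bash
python3 - <<'E'
from aim import *
t=read_camera("scene");u,v=proj(t,[.555,-.05,.10]).astype(int)
f=lambda p:((proj(t,p)-[u-50,v-50])*6).round(1)
for dx in(-.005,-.002):
    print(dx,"face",f(e+T@[dx,0,.053]),"top",f(e+T@[dx,0,.013]),"edges",f(e+T@[dx,-.018,.053]),f(e+T@[dx,.018,.053]))
print("dy",f(e+T@[-.005,.003,.053]),"head",f(head),f(head-.003*a))
# silhouette of white head: low-sat bright vs table by edges
g=cv2.cvtColor(t["img"],cv2.COLOR_RGB2GRAY)[v-50:v+50,u-50:u+50]
for r in(30,33,36,39): print(r*6,g[r,30:62].tolist())
E
```

```text
t 8.65 F [-0.5  1.3 -2.1] e [ 0.563  -0.0102  0.153 ]
rotvec deg [ 0.01 -0.02 -0.06]
face rel head: x(-ey),lateral,along axis [-0.0004 -0.0058  0.0194]
shift for face 20mm off [ 0.0004  0.0058 -0.0006]
-0.005 face [291.1 259.2] top [242.1 143.9] edges [326.6 250.3] [256.8 267.9]
-0.002 face [284.6 262.8] top [235.4 147.2] edges [320.  253.8] [250.4 271.4]
dy [285.3 260.7] head [302.8 317.9] [306.5 326.5]
180 [200, 202, 192, 143, 88, 84, 81, 93, 106, 124, 146, 163, 172, 188, 197, 194, 193, 193, 187, 181, 172, 162, 157, 160, 191, 204, 202, 201, 198, 202, 201, 203]
198 [203, 203, 204, 199, 176, 124, 106, 136, 149, 157, 165, 171, 181, 186, 191, 192, 198, 190, 189, 184, 184, 176, 166, 151, 146, 175, 200, 204, 201, 202, 198, 202]
216 [201, 200, 201, 203, 202, 179, 128, 121, 130, 147, 155, 164, 172, 180, 184, 188, 191, 190, 188, 186, 181, 183, 179, 164, 158, 149, 172, 199, 204, 202, 203, 198]
234 [201, 200, 200, 202, 203, 205, 194, 144, 120, 129, 143, 157, 163, 167, 177, 179, 186, 190, 192, 190, 189, 184, 180, 175, 165, 153, 146, 176, 201, 203, 201, 198]
```

Request:
arm_command:
  commands: [-0.001,0.004,0.006,0,0,0,0,-0.001,0.004,0.012,0,0,0,0,-0.001,0.004,0.017,0,0,0,0,-0.001,0.004,0.021,0,0,0,0,-0.001,0.004,0.025,0,0,0,0,-0.001,0.004,0.028,0,0,0,0,-0.001,0.004,0.03,0,0,0,0,-0.001,0.004,0.031,0,0,0,0]

```text
t: 9.5
eef_pos: [0.5609, -0.0232, 0.1251]
tool_rot: [-0.034, 0.108, 0.948, -0.299]
contact_force: [-1.2, 1.5, 3.6]
gripper_width: 0.24
grasp_force: 79.6
```

```bash
python3 -c "
from aim import *
print('axial',np.dot(o['contact_force'],a))"
```

```text
t 9.5 F [-1.2  1.5  3.6] e [ 0.5609 -0.0232  0.1251]
rotvec deg [0.   0.04 0.05]
face rel head: x(-ey),lateral,along axis [-0.0013 -0.0005 -0.011 ]
shift for face 20mm off [ 0.0012  0.0005 -0.031 ]
axial 3.6386531495223284
```

Request:
arm_command:
  commands: [0,-0.0005,0.0008,0,0,0,0,0,-0.0005,0.0016,0,0,0,0,0,-0.0005,0.0024,0,0,0,0,0,-0.0005,0.003,0,0,0,0]

```text
t: 9.9
eef_pos: [0.5605, -0.025, 0.1227]
tool_rot: [-0.034, 0.108, 0.948, -0.299]
contact_force: [-1.0, 2.8, 1.9]
gripper_width: 0.24
grasp_force: 79.6
```

Request:
arm_command:
  commands: [0,0,0.0005,0,0,0,0,0,0,0.001,0,0,0,0]

```text
t: 10.1
eef_pos: [0.5604, -0.0256, 0.1219]
tool_rot: [-0.034, 0.108, 0.948, -0.299]
contact_force: [-0.2, 4.0, 2.0]
gripper_width: 0.233
grasp_force: 79.6
```

Request:
arm_command:
  commands: [0,0,0.0005,0,0,0,0,0,0,0.001,0,0,0,0,0,0,0.0015,0,0,0,0]

```text
t: 10.4
eef_pos: [0.5602, -0.0265, 0.1207]
tool_rot: [-0.034, 0.108, 0.948, -0.299]
contact_force: [-0.9, 5.1, 2.9]
gripper_width: 0.242
grasp_force: 79.8
```

Axial force is about 5.1 N, so the pin is still moving (about 16.5 mm).

Request:
arm_command:
  commands: [0,0,0.0005,0,0,0,0,0,0,0.001,0,0,0,0,0,0,0.001,0,0,0,0]

```text
t: 10.7
eef_pos: [0.56, -0.027, 0.1198]
tool_rot: [-0.034, 0.108, 0.948, -0.299]
contact_force: [0.1, 4.5, 2.1]
gripper_width: 0.24
grasp_force: 79.9
```

Request:
arm_command:
  commands: [0,0,0.0005,0,0,0,0,0,0,0.001,0,0,0,0,0,0,0.0012,0,0,0,0]

```text
t: 11.0
eef_pos: [0.5599, -0.0277, 0.1189]
tool_rot: [-0.034, 0.108, 0.948, -0.299]
contact_force: [-0.3, 5.5, 2.2]
gripper_width: 0.24
grasp_force: 80.0
```

Request:
arm_command:
  commands: [0,0,0.0005,0,0,0,0,0,0,0.001,0,0,0,0,0,0,0.0012,0,0,0,0]

```text
t: 11.3
eef_pos: [0.5597, -0.0283, 0.1179]
tool_rot: [-0.034, 0.108, 0.948, -0.299]
contact_force: [-0.5, 5.3, 1.2]
gripper_width: 0.236
grasp_force: 80.0
```

Request:
arm_command:
  commands: [0,0,0.0005,0,0,0,0,0,0,0.001,0,0,0,0,0,0,0.0012,0,0,0,0]

```text
t: 11.6
eef_pos: [0.5596, -0.029, 0.1169]
tool_rot: [-0.034, 0.108, 0.948, -0.299]
contact_force: [0.1, 4.4, 2.0]
gripper_width: 0.236
grasp_force: 80.0
```

Request:
arm_command:
  commands: [0,0,0.0005,0,0,0,0,0,0,0.001,0,0,0,0,0,0,0.0012,0,0,0,0]

```text
t: 11.9
eef_pos: [0.5596, -0.0294, 0.1164]
tool_rot: [-0.034, 0.108, 0.948, -0.299]
contact_force: [-1.0, 7.7, 6.6]
gripper_width: 0.24
grasp_force: 80.3
```

The axial force jumped to 9.6 N and the travel was cut short, so it has landed. Confirming with small steps.

Request:
arm_command:
  commands: [0,0,0.0005,0,0,0,0,0,0,0.0005,0,0,0,0]

```text
t: 12.1
eef_pos: [0.5597, -0.0294, 0.1164]
tool_rot: [-0.034, 0.108, 0.948, -0.299]
contact_force: [-1.9, 8.3, 8.8]
gripper_width: 0.239
grasp_force: 80.4
```

Request:
arm_command:
  commands: [0,0,0.0007,0,0,0,0,0,0,0.0007,0,0,0,0]

```text
t: 12.3
eef_pos: [0.5597, -0.0294, 0.1163]
tool_rot: [-0.034, 0.108, 0.948, -0.298]
contact_force: [-2.5, 10.5, 14.1]
gripper_width: 0.233
grasp_force: 81.3
```

Landed at about 19 N axial with no further travel. Retreating along the axis and returning toward the pad, upright again.

Request:
arm_command:
  commands: [0,0,-0.04,0,0,0,0,0,0,-0.08,0,0,0,0,0.029,0.027,-0.101,-6,0,0,0,0.059,0.055,-0.122,-12,0,0,0,0.088,0.082,-0.143,-18,0,0,0,0.118,0.109,-0.163,-24,0,0,0,0.147,0.136,-0.184,-30,0,0,0,0.177,0.164,-0.205,-35,0,0,0]

```text
t: 13.1
eef_pos: [0.4429, 0.2535, 0.1888]
tool_rot: [0.0, 0.115, 0.993, 0.001]
contact_force: [-0.5, 0.4, -0.9]
gripper_width: 0.238
grasp_force: 79.3
```

Request:
arm_command:
  commands: [0,0,0,0,0,0,0,0,0,0,0,0,0,0,0,0,0,0,0,0,0]

```text
t: 13.4
eef_pos: [0.4442, 0.2527, 0.1884]
tool_rot: [-0.0, 0.115, 0.993, -0.001]
contact_force: [-0.1, 0.2, -2.9]
gripper_width: 0.236
grasp_force: 79.3
```

```bash
python3 - <<'E'
from st import *
s=read_camera("scene");o,e,T=st();print(o["t"],e,T.round(3).tolist(),o["contact_force"])
print("shift to pad",T.T@(np.array([.445,.2556,.0590])-e),"rot to vertical/yaw",np.degrees(R.from_matrix(T.T@np.c_[[-.974,.2266,0],[.2266,.974,0],[0,0,-1]]).as_rotvec()))
w=read_camera("wrist");np.savez("w2.npz",**w)
hsv=cv2.cvtColor(w["img"],cv2.COLOR_RGB2HSV)
m=cv2.inRange(hsv,(5,70,60),(22,200,255));m=cv2.morphologyEx(m,cv2.MORPH_CLOSE,np.ones((5,5)))
p=proj(w,[.45,.2545,.005]);print("pad pred",p)
for k in cv2.findContours(m,0,2)[0]:
    if cv2.contourArea(k)>300: print(cv2.boundingRect(k),cv2.contourArea(k))
u,v=proj(s,[.545,-.1,.08]).astype(int);A=cv2.resize(s["img"][v-40:v+40,u-40:u+40],(400,400),interpolation=2)
B=cv2.resize(w["img"][100:400,170:470],(400,400));cv2.imwrite("pics/chk.png",np.hstack([A,B])[...,::-1])
E
```

```text
13.45 [0.44425179 0.25292782 0.18839747] [[-0.974, 0.228, -0.0], [0.228, 0.974, -0.002], [-0.0, -0.002, -1.0]] [ 0.07320762  0.07806114 -2.3639065 ]
shift to pad [-1.06237162e-04  3.06529033e-03  1.29390876e-01] rot to vertical/yaw [-0.12971618  0.00607521 -0.06442587]
pad pred [320.33591544 218.72203148]
(150, 290, 105, 75) 4853.0
(289, 287, 56, 108) 4752.0
(166, 200, 67, 64) 3185.5
(278, 173, 88, 82) 5339.5
```

View pics/chk.png

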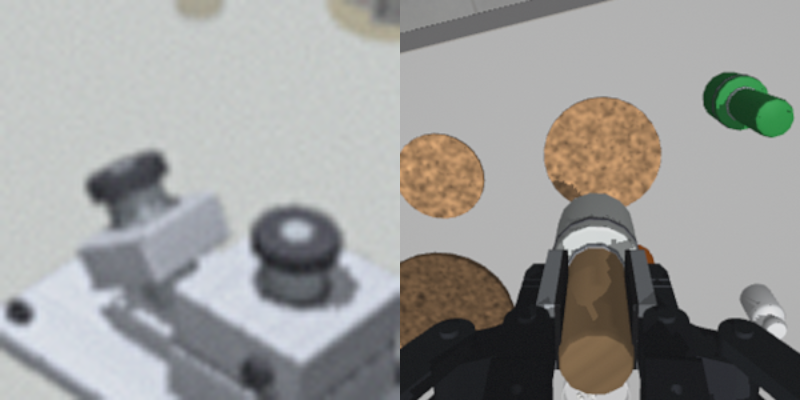

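Both pins are flush with their collars, at crop (130,175) and (295,233). In the wrist view the pad centre is about (322,215), within 3 mm of the top-camera value. Lowering onto the pad.

Request:
arm_command:
  commands: [0.0015,0.004,0.04,0,0,0,0,0.0015,0.004,0.08,0,0,0,0,0.0015,0.004,0.105,0,0,0,0,0.0015,0.004,0.118,0,0,0,0,0.0015,0.004,0.124,0,0,0,0,0.0015,0.004,0.127,0,0,0,0,0.0015,0.004,0.128,0,0,0,0]

```text
t: 14.2
eef_pos: [0.4438, 0.2593, 0.0616]
tool_rot: [0.001, 0.114, 0.994, 0.001]
contact_force: [0.6, 0.6, -2.9]
gripper_width: 0.237
grasp_force: 79.5
```

Request:
arm_command:
  commands: [0,0,0.0005,0,0,0,0,0,0,0.001,0,0,0,0]

```text
t: 14.4
eef_pos: [0.4435, 0.2594, 0.0607]
tool_rot: [0.001, 0.113, 0.994, 0.001]
contact_force: [-1.0, 0.0, -1.5]
gripper_width: 0.238
grasp_force: 79.5
```

Request:
arm_command:
  commands: [0,-0.003,0,0,0,0,0,0,-0.003,0.001,0,0,0,0,0,-0.003,0.0015,0,0,0,0,0,-0.003,0.002,0,0,0,0]

```text
t: 14.8
eef_pos: [0.4423, 0.256, 0.0581]
tool_rot: [-0.0, 0.114, 0.994, 0.0]
contact_force: [-1.4, -2.2, 7.3]
gripper_width: 0.238
grasp_force: 79.9
```

Request:
arm_command:
  commands: [0,0,0.0005,0,0,0,0,0,0,0.001,0,0,0,0]

```text
t: 15.0
eef_pos: [0.4425, 0.2561, 0.058]
tool_rot: [-0.0, 0.114, 0.994, 0.0]
contact_force: [-5.9, -3.8, 18.7]
gripper_width: 0.238
grasp_force: 81.5
```

Standing on the pad. Easing off the load, then opening.

Request:
arm_command:
  commands: [0,0,-0.0012,0,0,0,0,0,0,-0.0012,0,0,0,0,0,0,-0.0012,0,0,0,0.3,0,0,-0.0012,0,0,0,0.5,0,0,-0.0012,0,0,0,1,0,0,-0.0012,0,0,0,1,0,0,-0.0012,0,0,0,1,0,0,-0.0012,0,0,0,1]

```text
t: 15.8
eef_pos: [0.4423, 0.2561, 0.0581]
tool_rot: [0.0, 0.113, 0.994, 0.0]
contact_force: [0.2, -0.3, 0.0]
gripper_width: 1.001
grasp_force: 0.0
```

Request:
arm_command:
  commands: [0,0,-0.01,0,0,0,1,0,0,-0.03,0,0,0,1,0,0,-0.07,0,0,0,1,0,0,-0.11,0,0,0,1,0,0,-0.15,0,0,0,1,0,0,-0.17,0,0,0,1,0,0,-0.17,0,0,0,1,0,0,-0.17,0,0,0,1]

```text
t: 16.6
eef_pos: [0.4422, 0.256, 0.2286]
tool_rot: [0.0, 0.113, 0.994, 0.0]
contact_force: [-0.8, -0.0, -0.9]
gripper_width: 0.996
grasp_force: 0.0
```

```bash
python3 - <<'E'
from st import *
o,e,T=st();print(o["t"],e,o["gripper_width"],np.round(o["contact_force"],1))
w=read_camera("wrist");hsv=cv2.cvtColor(w["img"],cv2.COLOR_RGB2HSV)
p=proj(w,[.45,.2545,.005]).astype(int);print("pad pred",p)
y0,x0=p[1]-80,p[0]-80;r=hsv[y0:y0+170,x0:x0+160]
m=cv2.inRange(r,(5,70,60),(22,200,255));m=cv2.morphologyEx(m,cv2.MORPH_CLOSE,np.ones((5,5)))
k=max(cv2.findContours(m,0,2)[0],key=cv2.contourArea);b=cv2.boundingRect(k);print("pad/wood box",b[0]+x0,b[1]+y0,b[2:])
for v in range(p[1]-44,p[1]+60,4): print(v,"".join("#" if s>70 else ("." if vv>140 else "o") for s,vv in hsv[v,p[0]-60:p[0]+60:2,1:]))
E
```

```text
16.6 [0.44218925 0.2560291  0.22856306] 0.9958127041122171 [-0.8 -0.  -0.9]
pad pred [317 211]
pad/wood box 280 171 (78, 77)
167 ............................................................
171 ..........................oo######ooo.......................
175 .....................o###################...................
179 ..................o########################.................
183 ................o#############################..............
187 ...............################################o............
191 ..............##################################............
195 .............##############ooooooo###############o..........
199 ............############ooooooooooooo#############..........
203 ............###########oo..........ooo############..........
207 ............##########o..............o#############.........
211 ............##########....o#######o...o############.........
215 ............#########o...o#########o...###########..........
219 ............##########.oo##########o...###########..........
223 .............#########ooo###########...##########...........
227 ..............#########oo###########.###########............
231 ...............################################.............
235 .................############################...............
239 ...................########################.................
243 ......................##################....................
247 ..............................o#............................
251 ............................................................
255 ............................................................
259 ............................................................
263 ............................................................
267 ............................................................
```

The mallet stands free, centred on the pad within about 2 mm. Its base rim is 17.4 mm from the pad centre, against an 18 mm radius. Handing in.

```bash
python3 -c "
from station import *
print(hand_in())"
```

```text
the job is handed in; nothing more can be done
None
```

The job is handed in at about 17 s: the upright pin, then the slanted pin, were tapped flush to their collars (about 23 N and 19 N at landing), and the mallet stands upright within about 2 mm of the middle of its cork pad.

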